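# Load a cartridge into the label printer

### The job

Load the label printer on the packing bench: press its thumb button so that the sprung lid pops open, seat the wider of the two finned cartridges fully home in the printer's pocket and let go of it, then push the lid down until it snaps shut and stays shut. Be gentle: put no more than 20 N on the button or on the lid, do not ram the cartridge into the printer, and leave the narrow cartridge and the other things on the bench where they are.

Things in the scene. Friction and masses are not known exactly. Their poses are not given: they have to be found in the camera images.
- printer: Grey label printer, fixed to the bench, 180 long (x) x 130 wide (y), lid top 80 mm high when shut. Origin: centre of its underside, on the bench; x runs from its front (thumb button, towards the robot) to its rear (lid hinge), z up. Front deck: x -90 to -46, top at z 56. Behind it an open cavity, x -28 to 84, y -60 to 60 mm, walls up to z 69, is covered by the lid. The pocket is the well in the cavity floor.
- button_top (a point): Centre of the top face of the black thumb button, 24 (x) x 32 (y) mm, at x -69, y 0, z 67 mm in the printer's frame (11 mm above the deck) at rest; local z up. Pressed straight down it lets the lid go after 3.5 to 5 mm, at 4 to 6 N, and meets a stiff stop at 7 mm. A force stop of about 7 N suits it. It springs back.
- button (a joint): How far the thumb button is pressed down, m: 0 at rest, 0.007 at its stop (noisy by about 1 mm). The lid is let go between 0.0035 and 0.005.
- lid (a joint): Opening angle of the lid, rad: 0 shut and latched, 1.65 standing open (just past upright), held by a spring. Pushing its front edge down takes 1 to 4 N, then 4 to 7 N (bumps to 10) from 12 to 3 mm above shut, where it cams past the hook. It clicks just below its shut place (about -0.003), on stiff buffers (8 N per mm at the front edge): 9 to 14 N there means home. Let go sooner, it springs open.
- lid_hinge (a point): Point on the lid's hinge line, at x 88, y 0, z 74 mm in the printer's frame (axes as the printer's). The lid turns about the printer's y axis here: a plate 138 mm long from the hinge, 130 wide, 8 thick; its outer face (upper when shut) lies 6 mm from the hinge line. Standing open, its edge is 212 mm above the bench.
- lid_edge (a point): Point on the lid's outer face, 130 mm from the hinge line, 8 mm short of the lid's front edge, mid-width; x along the lid towards the hinge, z out of its outer face (up when shut).
- pocket (a point): Centre of the floor of the pocket that takes the cartridge, at x 20, y 0, z 12 mm in the printer's frame (axes as the printer's). Pocket 74 (x) x 54 (y) mm, 14 mm deep, with 45-degree lead-ins 8 mm wide above it. Hidden under the shut lid.
- cartridge_center (a point): Centre (half-way up) of the wider black cartridge, the one to load, loose, about 0.1 kg, 50 mm tall in all: a case 70 (x) x 50 (y) x 26 mm with a grip fin 44 (x) x 12 (y) x 24 mm standing on its middle. Axes: x along the fin and the case's long side, z up. Either way round fits the pocket, long side along the printer's x; seated, this centre is 25 mm above the pocket floor and the fin's top 10 mm under the lid.
- narrow_center (a point): Centre (half-way up) of the narrow cartridge, to be left alone: the same, but its case is only 30 mm wide (y).
- tape_roll: Roll of brown packing tape lying flat, 96 diameter x 50 mm; origin at its underside. Leave alone.
- mailers: Pack of flat brown mailers, 160 x 220 x 45 mm; origin at the centre of its underside. Leave alone.
- pen_cup: Black pen cup, 76 diameter x 100 mm, with pens up to 145 mm; origin at the centre of its underside. Leave alone.
- cutter: Grey box cutter lying flat, 160 x 22 x 14 mm; origin at the underside of its handle. Leave alone.
- stapler: Black stapler, 140 x 34 x 48 mm; origin at the centre of its underside. Leave alone.
- dispenser: Black tape dispenser with a brown roll, 130 x 52 x 105 mm, behind the printer; origin at the centre of its underside. Leave alone.
Not all that is in view belongs to the job. Leave any pink look-alike of the printer alone. What is shaped like the part that bears cartridge_center but orange is not meant.

How it is judged:
By the outcome, as a careful person would: the job done as asked, in the order asked, and still so for the second after the job is handed in, with the robot touching nothing.
It also fails if it takes over 72 s, if anything falls off the work surface, if the arm or the gripper's body presses on something with over 40 N, if the wrist force passes 120 N, or if a joint passes its speed limit or range.

### The arm

A 6-joint arm with a two-finger parallel gripper is mounted at the origin on the work surface. World frame = base frame: x ahead of the robot, y to its left, z up, the work surface at z = 0. Lengths are in m, angles in rad, forces in N, time in s.
With the tool pointing down it reaches from about 0.375 to 0.925 m from the base axis. Payload 5.7 kg.
Tool frame: the origin (TCP) lies at the centre of the arm's flange, where the gripper is bolted on; the fingertips stand 182 mm ahead of it and the grasp point (between the pads) lies 163 mm ahead of it (arm.tcp_to_grasp is the distance from the TCP to the grasp point, in m); z points along the fingers, x is the direction in which the jaws open and shut, and the axes are right-handed (so a half turn about z gives the same grasp; the last joint's range is limited). The gripper opens to 88 mm and grips with 3 to 60 N. Pads are 20 mm wide; open, the fingers measure 115 mm over their backs; the gripper's body (75 mm by 178 mm) begins 61 mm behind the grasp point.
Start: joints at [1.119, 0.359, 1.51, -0, 1.272, -0.115], TCP at [0.198, 0.566, 0.405] pointing down, gripper open.
Joint ranges: [-2.97, 2.97], [-1.01, 2.36], [0.21, 2.38], [-0.96, 4.11], [0.2, 2.71], [-2.98, 2.98]. Speed limits (rad/s): [2.39, 2.39, 3.14, 3.14, 3.14, 3.14].

### API

Orientations are given as [roll, pitch, yaw] about the fixed x, y, z axes, in that order (R = Rz(yaw) Ry(pitch) Rx(roll)).
In Python, from bench import arm gives the robot as it stands.
- The arm moves only by the tool play_rows, never from a script. Its argument "targets" is a list that holds one entry, the list of rows, each a list of 7 numbers: the shift along the tool's x, y, z in cm, then the turn, a rotation vector about the tool's x, y, z in rad, then the closure, from 0 (fully open) to 1 (shut). A call has 1 to 12 rows; each row is the pose to reach, as a shift and turn from the pose commanded when the call began, along the tool's axes at that moment; what a row does not reach only later rows make up. A row lasts 1/10 s, in which the tool goes at most 50 mm and 8.59 degrees, less where a joint would pass 70% of its speed; a pose out of reach is approached as far as the arm can. A call with a gripper value outside its range is refused whole. The fingers move at their own pace and stop on an object; "newtons" is the grip in N (left out, the last holds). Time passes only in rows, so rows that repeat a pose let the fingers close. It gives the time, the measured TCP pose, the force and the opening at its end, in the units of the state.
- arm.get_obs(): the state, without advancing time (a new reading comes with each control period).
- arm.snapshot(name): name is "side" or "top" or "wrist"; returns a dict with "image" (384x512x3 uint8, red, green, blue), "z_map" (384x512 float32, m along the optical axis (not along the pixel's ray), 0 where there is no reading), "mtx" (3x3 intrinsics, pixels), "D" ([k1, k2, p1, p2, k3] as OpenCV has them; the pictures are not rectified), "rvec" (rotation vector, rad) and "tvec" (3), from world to camera coordinates, as OpenCV has them. Camera axes: x right, y down, z forward; pixel columns grow to the right and rows downward; lengths in m; the calibration is good to about 2 mm. A picture is of the moment at which its call begins.
- arm.job_done(): hands the job in, once; it reports no verdict.
The state is a dict: "t": time; "joints": joint angles; "joint_vel": joint speeds; "tau": joint torques, N m; "eef_pos": TCP position; "orientation": TCP orientation; "contact_force": force on the tool from outside, world axes, zero at the start; "torque": the same for the moment, N m; "grip_width": opening from 0.0 (shut) to 1.0 (fully open).
Only numpy, scipy, OpenCV 4.12 (cv2) and the standard library are available. Lean on these libraries where they do the work, as an engineer would, in place of code of your own. Each camera call takes 0.05 s, during which the arm holds its last target.

## Working session

There is one attempt and no reset: what is moved stays moved. The work goes in short steps, Python scripts to look and compute and a tool call to move; the robot and the scene stay as the last step left them, time stands still between calls to the robot, and variables do not carry over. Pictures are saved under pics/ and viewed, and the job is handed in when it is done.

Besides the shell and the picture viewer there is one more tool, called after "Request:" as name([rows], argument=value, ...), one row to a line, values as JSON. play_rows: Moves the arm, as the interface text tells. Its arguments: {"type":"object","properties":{"targets":{"type":"array"},"newtons":{"type":"number"}},"required":["targets"]}

```bash
mkdir -p pics; cat > h.py <<'E'
import numpy as np, cv2, pickle
from bench import arm
from scipy.spatial.transform import Rotation as R
def snap(n,f):
    s=arm.snapshot(n); pickle.dump(s,open(f'pics/{f}.pkl','wb')); cv2.imwrite(f'pics/{f}.png',cv2.cvtColor(s['image'],cv2.COLOR_RGB2BGR)); return s
def load(f): return pickle.load(open(f'pics/{f}.pkl','rb'))
def cloud(s):
    K,D=np.array(s['mtx']),np.array(s['D']); z=s['z_map']
    v,u=np.mgrid[:384,:512]
    p=cv2.undistortPoints(np.stack([u,v],-1).reshape(-1,1,2).astype(np.float64),K,D).reshape(384,512,2)
    c=np.dstack([p*z[...,None],z]); Rm=cv2.Rodrigues(np.array(s['rvec'],float))[0]
    w=(c-np.array(s['tvec']).reshape(3))@Rm
    w[z==0]=np.nan
    return w
def crop(f,u0,v0,u1,v1,out):
    s=load(f); im=cv2.cvtColor(s['image'],cv2.COLOR_RGB2BGR)[v0:v1,u0:u1]
    k=min(800//(u1-u0),600//(v1-v0)); cv2.imwrite(f'pics/{out}.png',cv2.resize(im,None,fx=k,fy=k,interpolation=cv2.INTER_CUBIC)); print('scale',k)
def obs():
    o=arm.get_obs(); print({k:np.round(o[k],4).tolist() for k in ['t','joints','eef_pos','orientation','contact_force','torque','grip_width']}); return o
E
python3 - <<'E'
from h import *
for n in ['side','top','wrist']: snap(n,n+'0')
obs()
E
```

```text
{'t': 0.15, 'joints': [1.1189, 0.3594, 1.5112, -0.0, 1.2725, -0.1151], 'eef_pos': [0.1982, 0.566, 0.404], 'orientation': [-3.1414, 0.0015, 1.234], 'contact_force': [0.6738, 0.8314, 0.0601], 'torque': [0.0509, -0.0231, 0.009], 'grip_width': 0.9992}
```

View pics/side0.png

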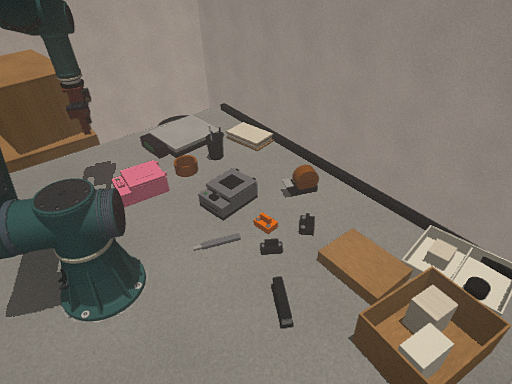

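View pics/top0.png

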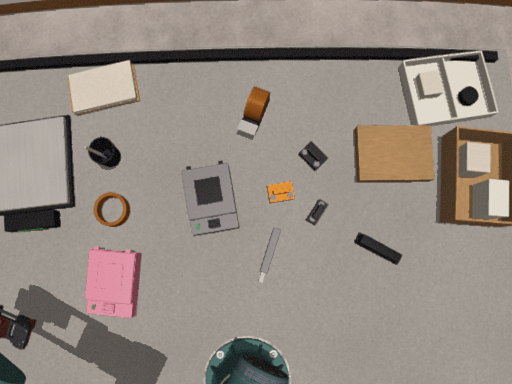

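View pics/wrist0.png

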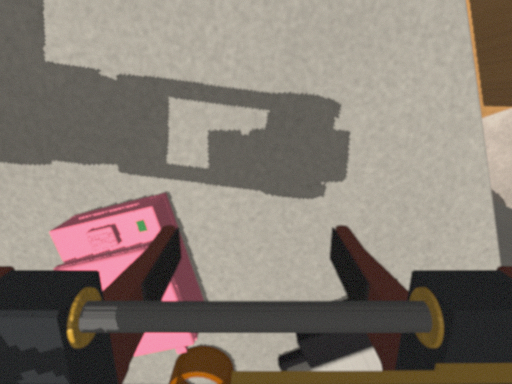

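```bash
python3 - <<'E'
from h import *
crop('top0',170,130,350,260,'c1')
s=load('top0'); w=cloud(s); 
np.set_printoptions(precision=3,suppress=True)
for u,v in [(190,172),(225,165),(200,222),(230,220),(213,223),(313,155),(317,211),(326,166),(300,250)]: print(u,v,w[v,u])
# cartridge points
for (u0,v0,u1,v1) in [(296,138,330,174),(303,196,330,228)]:
    r=w[v0:v1,u0:u1].reshape(-1,3); c=r[np.isfinite(r[:,2])]
    for lo,hi in [(0.018,0.034),(0.042,0.058)]:
        m=(c[:,2]>lo)&(c[:,2]<hi)
        q=c[m]; rect=cv2.minAreaRect(q[:,:2].astype(np.float32)*1000); print(u0,lo,m.sum(),rect, np.median(q[:,2]))
r=w[155:240,175:245].reshape(-1,3); q=r[(r[:,2]>.074)&(r[:,2]<.088)]
print(cv2.minAreaRect(q[:,:2].astype(np.float32)*1000),np.median(q[:,2]),len(q))
q=r[(r[:,2]>.048)&(r[:,2]<.09)]
print(cv2.minAreaRect(q[:,:2].astype(np.float32)*1000),len(q))
print(s['mtx'],s['tvec'])
E
```

```text
scale 4
190 172 [0.579 0.148 0.079]
225 165 [0.597 0.052 0.079]
200 222 [0.444 0.124 0.055]
230 220 [0.448 0.041 0.054]
213 223 [0.439 0.087 0.067]
313 155 [ 0.627 -0.194  0.045]
317 211 [ 0.469 -0.199  0.05 ]
326 166 [ 0.604 -0.237 -0.002]
300 250 [ 0.363 -0.154  0.   ]
296 0.018 345 ((631.536376953125, -196.88461303710938), (69.53794860839844, 51.405670166015625), 42.879974365234375) 0.026784630584159815
296 0.042 77 ((631.4481811523438, -197.517578125), (42.007633209228516, 13.211350440979004), 43.529808044433594) 0.05072356373124289
303 0.018 193 ((468.38873291015625, -203.44049072265625), (30.63910675048828, 71.2468032836914), 56.12665557861328) 0.025937325443810173
303 0.042 73 ((468.7569885253906, -203.2985382080078), (12.119075775146484, 44.49530792236328), 55.716392517089844) 0.050180016421834846
((520.4105834960938, 98.33888244628906), (166.6470947265625, 131.11013793945312), 8.630932807922363) 0.08108424453607126 2407
((510.2808532714844, 96.89663696289062), (187.36607360839844, 131.23715209960938), 8.811305046081543) 3180
[[487.428   0.    250.593]
 [  0.    487.428 186.29 ]
 [  0.      0.      1.   ]] [-0.008  0.543  1.327]
```

View pics/c1.png

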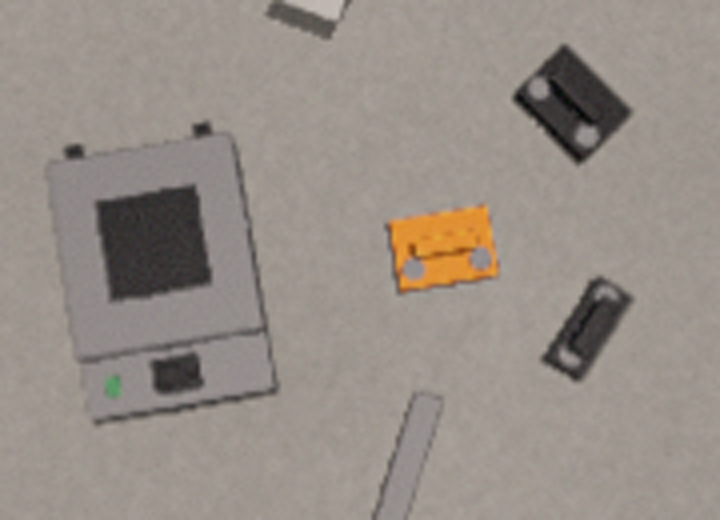

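```bash
python3 - <<'E'
from h import *
from scipy.optimize import least_squares
np.set_printoptions(precision=4,suppress=True)
s=load('top0')
# crop px -> obj
P=[((95,422),(-.09,.065,.056)),((278,388),(-.09,-.065,.056)),((80,360),(-.05,.065,.08)),((266,330),(-.05,-.065,.08)),((177,374),(-.069,0,.067)),((48,163),(.088,.065,.08)),((233,135),(.088,-.065,.08))]
uv=np.array([((a+.5)/4-.5+170,(b+.5)/4-.5+130) for (a,b),_ in P]); X=np.array([o for _,o in P])
def proj(p):
    c,sn=np.cos(p[2]),np.sin(p[2]); W=X@np.array([[c,sn,0],[-sn,c,0],[0,0,1]])+[p[0],p[1],0]
    return cv2.projectPoints(W,np.array(s['rvec'],float),np.array(s['tvec'],float),np.array(s['mtx']),np.array(s['D']))[0].reshape(-1,2)
r=least_squares(lambda p:(proj(p)-uv).ravel(),[.51,.097,.15]); print(r.x,np.degrees(r.x[2])); print(proj(r.x)-uv)
c,sn=np.cos(r.x[2]),np.sin(r.x[2])
for n,x in [('button',-.069),('pocket',.02),('lidedge',-.042),('hinge',.088)]: print(n,r.x[0]+c*x,r.x[1]+sn*x)
# depth rotation check of lid: side edges
w=cloud(s); q=w[155:240,175:245].reshape(-1,3); q=q[(q[:,2]>.077)&(q[:,2]<.085)]
l=(q[:,:2]-r.x[:2])@np.array([[c,-sn],[sn,c]]); print(np.percentile(l,[1,2,50,98,99],axis=0))
print(arm.tcp_to_grasp)
E
```

```text
[0.5068 0.0936 0.1549] 8.874735427715658
[[-0.7661 -0.0579]
 [ 0.1988  0.4442]
 [-0.473   0.4623]
 [ 0.4134 -0.1772]
 [ 0.4756  0.1553]
 [-0.1475  0.1246]
 [ 0.2835 -0.9819]]
button 0.4386369773186407 0.0829848552621428
pocket 0.5265714683627393 0.09671530626767581
lidedge 0.46531373302864815 0.08715027298292248
hinge 0.5937573716323877 0.10720598793482462
[[-0.048  -0.0615]
 [-0.0468 -0.0603]
 [ 0.0188  0.0019]
 [ 0.0866  0.0645]
 [ 0.0882  0.0658]]
0.1633
```

```bash
python3 - <<'E'
from h import *
np.set_printoptions(precision=4,suppress=True)
s=load('wrist0'); o=obs()
Rc=cv2.Rodrigues(np.array(s['rvec'],float))[0]; C=-Rc.T@np.array(s['tvec']).reshape(3)
Rt=R.from_euler('xyz',o['orientation']).as_matrix()
print(Rt); print('cam in tool',Rt.T@(C-o['eef_pos'])); print(Rt.T@Rc.T, s['mtx'])
E
cat >> h.py <<'E'
def plan(pos,rpy=None,Rm=None,steps=None,o=None):
    """shift cm and rotvec in current tool axes to reach TCP pos & orientation"""
    o=o or arm.get_obs(); Rt=R.from_euler('xyz',o['orientation']); 
    Rg=R.from_euler('xyz',rpy) if Rm is None else R.from_matrix(Rm)
    d=Rt.inv().apply(np.array(pos)-o['eef_pos'])*100; rv=(Rt.inv()*Rg).as_rotvec()
    print('shift cm',np.round(d,2),'rv',np.round(rv,4),'deg',np.degrees(np.linalg.norm(rv)).round(1),'dist',np.linalg.norm(d).round(1))
    return d,rv
PX,PY,PYAW=.5068,.0950,.1549
def p2w(x,y,z):
    c,s=np.cos(PYAW),np.sin(PYAW); return np.array([PX+c*x-s*y,PY+s*x+c*y,z])
E
```

```text
{'t': 0.15, 'joints': [1.1189, 0.3594, 1.5112, -0.0, 1.2725, -0.1151], 'eef_pos': [0.1982, 0.566, 0.404], 'orientation': [-3.1414, 0.0015, 1.234], 'contact_force': [0.6738, 0.8314, 0.0601], 'torque': [0.0509, -0.0231, 0.009], 'grip_width': 0.9992}
[[ 0.3305  0.9438 -0.0007]
 [ 0.9438 -0.3305 -0.0014]
 [-0.0015 -0.0002 -1.    ]]
cam in tool [-0.0006 -0.08    0.0207]
[[ 1.     -0.0002  0.0008]
 [-0.      0.9575  0.2886]
 [-0.0008 -0.2886  0.9575]] [[304.6331   0.     255.0497]
 [  0.     304.6331 192.8075]
 [  0.       0.       1.    ]]
```

```bash
cat >> h.py <<'E'
def down(yaw,tilt=0):
    return (R.from_euler('xyz',[np.pi,0,yaw])*R.from_rotvec([tilt,0,0])).as_matrix()
E
python3 - <<'E'
from h import *
Rm=down(PYAW+np.pi/2,-np.radians(15))
tip=p2w(-.073,0,.11); pos=tip-.182*Rm[:,2]; print(pos); plan(pos,Rm=Rm)
E
```

```text
[0.38813296 0.07647003 0.2857985 ]
shift cm [-39.91  34.11  11.87] rv [-0.257   0.0658 -0.4887] deg 31.9 dist 53.8
```

Request:
play_rows([
  [[-39.91,34.11,11.87,-0.257,0.0658,-0.4887,1],[-39.91,34.11,11.87,-0.257,0.0658,-0.4887,1],[-39.91,34.11,11.87,-0.257,0.0658,-0.4887,1],[-39.91,34.11,11.87,-0.257,0.0658,-0.4887,1],[-39.91,34.11,11.87,-0.257,0.0658,-0.4887,1],[-39.91,34.11,11.87,-0.257,0.0658,-0.4887,1],[-39.91,34.11,11.87,-0.257,0.0658,-0.4887,1],[-39.91,34.11,11.87,-0.257,0.0658,-0.4887,1],[-39.91,34.11,11.87,-0.257,0.0658,-0.4887,1],[-39.91,34.11,11.87,-0.257,0.0658,-0.4887,1],[-39.91,34.11,11.87,-0.257,0.0658,-0.4887,1],[-39.91,34.11,11.87,-0.257,0.0658,-0.4887,1]],
])

```text
t: 1.35
eef_pos: [0.3901, 0.0732, 0.2855]
orientation: [2.879, -0.001, 1.719]
contact_force: [-0.4, 0.3, -0.1]
grip_width: 0.007
```

```bash
python3 - <<'E'
from h import *
snap('wrist','w1');o=obs()
Rm=down(PYAW+np.pi/2,-np.radians(15))
tip=p2w(-.073,0,.075); pos=tip-.182*Rm[:,2]; print(pos); plan(pos,Rm=Rm)
print(np.linalg.inv(Rm)@[0,0,-1])
E
```

```text
{'t': 1.4, 'joints': [-0.0059, 0.1891, 2.1787, 0.0837, 0.5168, -1.7928], 'eef_pos': [0.389, 0.0749, 0.2856], 'orientation': [2.8799, -0.0015, 1.7197], 'contact_force': [-0.4371, -0.1628, 0.3978], 'torque': [0.0231, 0.0786, 0.0014], 'grip_width': 0.0032}
[0.38813296 0.07647003 0.2507985 ]
shift cm [ 0.17 -0.96  3.34] rv [-0.0001  0.0001 -0.0062] deg 0.4 dist 3.5
[ 7.02298030e-18 -2.58819045e-01  9.65925826e-01]
```

View pics/w1.png

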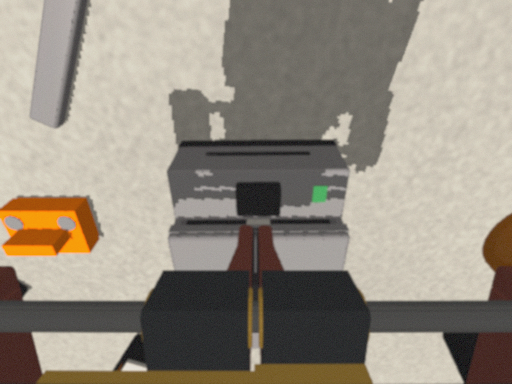

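Request:
play_rows([
  [[0,-0.91,3.38,0,0,0,1],[0,-0.91,3.38,0,0,0,1],[0,-0.91,3.38,0,0,0,1]],
])

```text
t: 1.7
eef_pos: [0.3873, 0.078, 0.2508]
orientation: [2.882, -0.002, 1.728]
contact_force: [-0.8, -1.0, 0.0]
grip_width: 0.008
```

Request:
play_rows([
  [[0,-0.1,0.39,0,0,0,1],[0,-0.18,0.68,0,0,0,1],[0,-0.21,0.77,0,0,0,1],[0,-0.21,0.77,0,0,0,1]],
])

```text
t: 2.1
eef_pos: [0.3886, 0.0772, 0.2435]
orientation: [2.877, -0.001, 1.726]
contact_force: [0.3, 1.3, 2.6]
grip_width: 0.007
```

Request:
play_rows([
  [[0,-0.03,0.1,0,0,0,1],[0,-0.05,0.19,0,0,0,1],[0,-0.05,0.19,0,0,0,1]],
])

```text
t: 2.4
eef_pos: [0.3886, 0.0768, 0.2412]
orientation: [2.878, -0.001, 1.726]
contact_force: [-0.1, 0.0, 4.9]
grip_width: 0.002
```

Request:
play_rows([
  [[0,-0.03,0.1,0,0,0,1],[0,-0.03,0.1,0,0,0,1]],
])

```text
t: 2.6
eef_pos: [0.3886, 0.0768, 0.2401]
orientation: [2.878, -0.001, 1.725]
contact_force: [0.2, 2.1, 7.1]
grip_width: 0.005
```

```bash
python3 - <<'E'
from h import *
snap('side','s1');crop('s1',180,130,280,230,'s1c')
E
```

```text
scale 6
```

View pics/s1c.png

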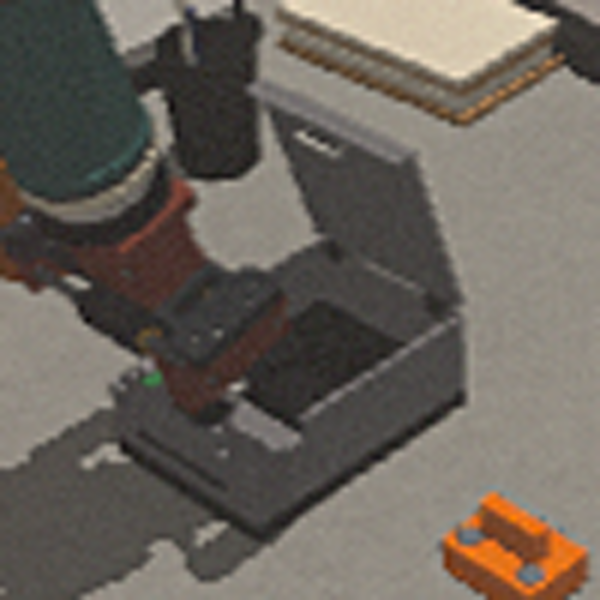

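Request:
play_rows([
  [[0,0,-5,0,0,0,1],[0,0,-10,0,0,0,0.6],[0,0,-12,0,0,0,0.4],[0,0,-12,0,0,0,0.4]],
])

```text
t: 3.05
eef_pos: [0.3576, 0.0718, 0.3581]
orientation: [2.874, -0.0, 1.726]
contact_force: [0.3, -0.2, -0.7]
grip_width: 0.235
```

```bash
python3 - <<'E'
from h import *
o=obs()
yaw=np.radians(43.2)+np.pi/2
Rm=down(yaw); plan([.6315,-.197,.163+.047+.10],Rm=Rm)
E
```

```text
{'t': 3.05, 'joints': [-0.0171, -0.0022, 2.139, 0.0671, 0.7423, -1.7862], 'eef_pos': [0.3576, 0.0718, 0.3581], 'orientation': [2.8742, -0.0001, 1.7256], 'contact_force': [0.2541, -0.1594, -0.7139], 'torque': [0.0654, 0.1323, -0.0061], 'grip_width': 0.2352}
shift cm [-30.78  20.83  10.69] rv [ 0.2594  0.08   -0.5956] deg 37.5 dist 38.7
```

Request:
play_rows([
  [[-30.8,20.85,10.7,0.2594,0.08,-0.5956,0.4],[-30.8,20.85,10.7,0.2594,0.08,-0.5956,0.4],[-30.8,20.85,10.7,0.2594,0.08,-0.5956,0.4],[-30.8,20.85,10.7,0.2594,0.08,-0.5956,0.4],[-30.8,20.85,10.7,0.2594,0.08,-0.5956,0.4],[-30.8,20.85,10.7,0.2594,0.08,-0.5956,0.4],[-30.8,20.85,10.7,0.2594,0.08,-0.5956,0.4],[-30.8,20.85,10.7,0.2594,0.08,-0.5956,0.4],[-30.8,20.85,10.7,0.2594,0.08,-0.5956,0.4],[-30.8,20.85,10.7,0.2594,0.08,-0.5956,0.4],[-30.8,20.85,10.7,0.2594,0.08,-0.5956,0.4],[-30.8,20.85,10.7,0.2594,0.08,-0.5956,0.4]],
])

```text
t: 4.25
eef_pos: [0.6303, -0.1957, 0.3058]
orientation: [-3.138, -0.005, 2.326]
contact_force: [-1.0, 0.1, 0.3]
grip_width: 0.599
```

```bash
python3 - <<'E'
from h import *
o=obs()
snap('wrist','w2');snap('top','t2'); crop('t2',170,130,250,250,'t2c')
yaw=np.radians(43.2)+np.pi/2
Rm=down(yaw); plan([.6315,-.197,.163+.047],Rm=Rm)
E
```

```text
{'t': 4.25, 'joints': [-0.4052, 0.5381, 1.4725, -0.0017, 1.1376, -2.7302], 'eef_pos': [0.6303, -0.1957, 0.3058], 'orientation': [-3.1375, -0.0053, 2.3258], 'contact_force': [-0.9728, 0.1089, 0.3346], 'torque': [0.0864, 0.0926, -0.0387], 'grip_width': 0.5988}
scale 5
shift cm [-0.17  0.02  9.65] rv [-0.0035 -0.004   0.001 ] deg 0.3 dist 9.7
```

View pics/w2.png

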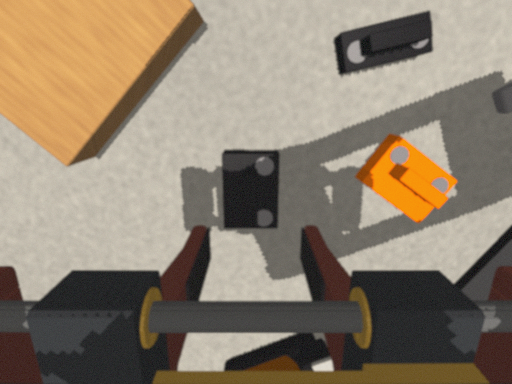

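View pics/t2c.png

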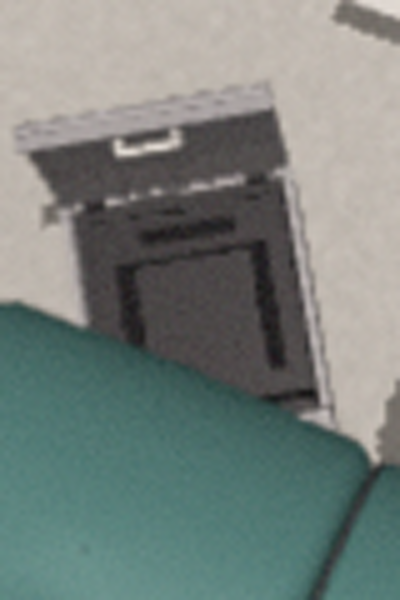

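```bash
python3 - <<'E'
from h import *
np.set_printoptions(precision=4,suppress=True)
w=cloud(load('w2'))
q=w[140:240,210:292].reshape(-1,3)
for lo,hi in [(.018,.034),(.043,.056)]:
    m=q[(q[:,2]>lo)&(q[:,2]<hi)]; print(len(m),cv2.minAreaRect(m[:,:2].astype(np.float32)*1000),np.median(m[:,2]))
crop('w2',200,130,300,240,'w2c')
E
```

```text
3466 ((628.7474365234375, -200.02645874023438), (69.52700805664062, 50.15420150756836), 42.99229431152344) 0.025359518860154195
745 ((629.0343627929688, -200.1691131591797), (43.71644973754883, 11.367646217346191), 43.294307708740234) 0.04929004316298693
scale 5
```

View pics/w2c.png

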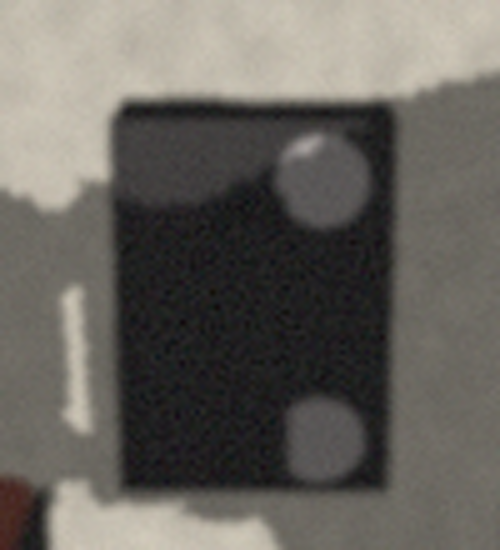

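Request:
play_rows([
  [[0,-0.2,4,0,0,0,0.4],[0,-0.2,7,0,0,0,0.4],[0,-0.2,7,0,0,0,0.4],[0,-0.2,7,0,0,0,0.4]],
])

```text
t: 4.75
eef_pos: [0.6294, -0.1979, 0.2367]
orientation: [-3.138, -0.004, 2.325]
contact_force: [0.2, 0.4, -0.2]
grip_width: 0.598
```

```bash
python3 - <<'E'
from h import *
np.set_printoptions(precision=4,suppress=True)
o=obs()
w=cloud(snap('wrist','w3'))
plan([.630,-.1987,.163+.047],Rm=down(np.radians(43.2)+np.pi/2))
q=w.reshape(-1,3)
q=q[np.linalg.norm(q[:,:2]-[.63,-.198],axis=1)<.06]
for lo,hi in [(.018,.034),(.043,.056)]:
    m=q[(q[:,2]>lo)&(q[:,2]<hi)]; print(len(m),cv2.minAreaRect(m[:,:2].astype(np.float32)*1000),np.median(m[:,2]))
E
```

```text
{'t': 4.75, 'joints': [-0.4087, 0.6166, 1.526, -0.0021, 1.0044, -2.733], 'eef_pos': [0.6294, -0.1979, 0.2367], 'orientation': [-3.1379, -0.0043, 2.3254], 'contact_force': [0.1768, 0.4116, -0.1676], 'torque': [0.0683, -0.0214, 0.0271], 'grip_width': 0.5982}
shift cm [-0.04 -0.03  2.77] rv [-0.0027 -0.0021  0.0005] deg 0.2 dist 2.8
5838 ((629.086669921875, -199.7890625), (70.52947998046875, 50.19148254394531), 43.06098937988281) 0.025378547431835513
1447 ((623.2008056640625, -197.84219360351562), (44.180877685546875, 63.86649703979492), 66.07288360595703) 0.0492179188857668
```

View pics/w3.png

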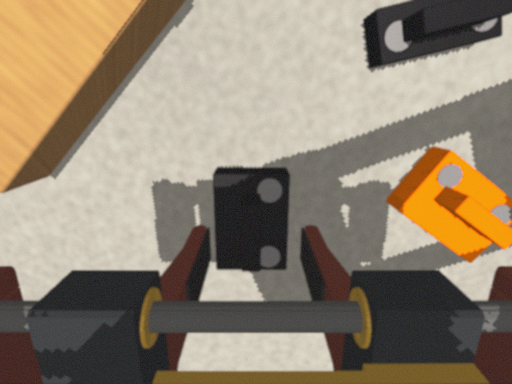

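Request:
play_rows([
  [[0,-0.1,2,0,0,0,0.4],[0,-0.1,2.6,0,0,0,0.4],[0,-0.1,2.6,0,0,0,0.4],[0,-0.1,2.6,0,0,0,1],[0,-0.1,2.6,0,0,0,1],[0,-0.1,2.6,0,0,0,1],[0,-0.1,2.6,0,0,0,1],[0,-0.1,2.6,0,0,0,1]],
], newtons=20)

```text
t: 5.6
eef_pos: [0.6288, -0.199, 0.2105]
orientation: [-3.138, -0.003, 2.325]
contact_force: [0.2, 0.0, -0.4]
grip_width: 0.186
```

Request:
play_rows([
  [[0,0,0,0,0,0,1],[0,0,0,0,0,0,1],[0,0,-1.5,0,0,0,1],[0,0,-5,0,0,0,1],[0,0,-10,0,0,0,1],[0,0,-14,0,0,0,1],[0,0,-14,0,0,0,1]],
])

```text
t: 6.3
eef_pos: [0.6314, -0.1998, 0.358]
orientation: [3.14, 0.007, 2.325]
contact_force: [0.4, -0.5, -1.7]
grip_width: 0.135
```

```bash
python3 - <<'E'
from h import *
o=obs()
w=cloud(snap('wrist','w4'))
# cart in tool frame: points below tips
Rt=R.from_euler('xyz',o['orientation']); t=Rt.inv().apply(w.reshape(-1,3)-o['eef_pos'])
m=t[(abs(t[:,0])<.045)&(abs(t[:,1])<.06)&(t[:,2]>.178)&(t[:,2]<.195)]
print(len(m),cv2.minAreaRect(m[:,:2].astype(np.float32)*1000),np.nanmedian(m[:,2]))
tip=p2w(.02,0,0)
yaw=PYAW+np.pi/2
plan([tip[0],tip[1],.345],Rm=down(yaw))
E
```

```text
{'t': 6.3, 'joints': [-0.4101, 0.4858, 1.4228, -0.0018, 1.2256, -2.7346], 'eef_pos': [0.6314, -0.1998, 0.358], 'orientation': [3.1402, 0.0075, 2.3251], 'contact_force': [0.4186, -0.53, -1.6927], 'torque': [0.0735, 0.0138, -0.009], 'grip_width': 0.1349}
4410 ((0.6754264831542969, -0.20122146606445312), (70.00012969970703, 50.191524505615234), 89.6225814819336) 0.18522149810580618
shift cm [28.79 12.8   0.87] rv [5.000e-04 3.100e-03 5.993e-01] deg 34.3 dist 31.5
```

View pics/w4.png

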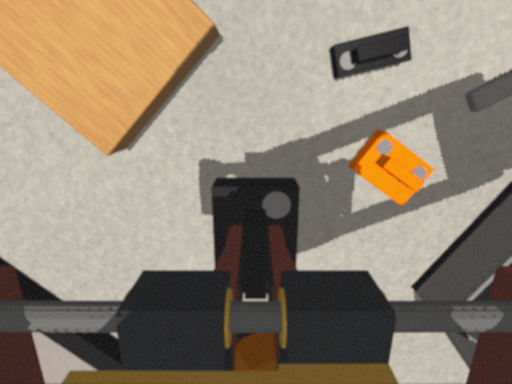

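```bash
python3 - <<'E'
from h import *
plan([.50,-.06,.350],Rm=down(PYAW+np.pi/2))
E
```

```text
shift cm [19.09  0.04  0.41] rv [5.000e-04 3.100e-03 5.993e-01] deg 34.3 dist 19.1
```

Request:
play_rows([
  [[4.8,0,0.1,0,0,0.15,1],[9.5,0,0.2,0,0,0.3,1],[14.3,0,0.3,0,0,0.45,1],[19.1,0,0.3,0,0,0.6,1],[19.1,0,0.3,0,0,0.6,1],[19.1,0,0.3,0,0,0.6,1]],
])

```text
t: 6.95
eef_pos: [0.4973, -0.0589, 0.3471]
orientation: [-3.134, -0.002, 1.728]
contact_force: [0.3, -0.3, -1.4]
grip_width: 0.133
```

```bash
python3 - <<'E'
from h import *
obs()
p=p2w(.02,0,0);plan([p[0],p[1],.345],Rm=down(PYAW+np.pi/2))
snap('top','t5'); crop('t5',170,120,250,250,'t5c')
E
```

```text
{'t': 6.95, 'joints': [-0.2554, 0.2839, 1.7881, -0.0013, 1.0769, -1.9826], 'eef_pos': [0.4973, -0.0589, 0.3471], 'orientation': [-3.1345, -0.0019, 1.7278], 'contact_force': [0.3466, -0.3026, -1.3853], 'torque': [0.0504, -0.0227, 0.0144], 'grip_width': 0.1332}
shift cm [15.05  5.34  0.2 ] rv [-0.0071 -0.0019  0.0021] deg 0.4 dist 16.0
scale 4
```

View pics/t5c.png

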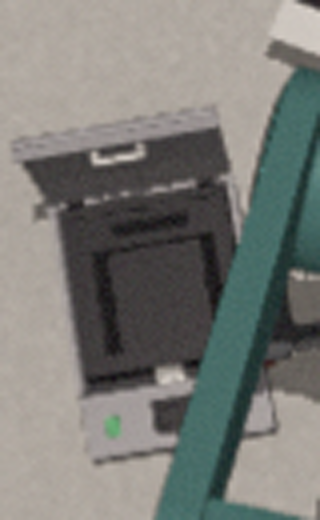

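```bash
python3 - <<'E'
from h import *
np.set_printoptions(precision=4,suppress=True)
w=cloud(load('t5')); q=w[170:225,185:235].reshape(-1,3)
m=q[(q[:,2]>.004)&(q[:,2]<.019)]; c,s=np.cos(PYAW),np.sin(PYAW)
l=(m[:,:2]-[PX,PY])@np.array([[c,-s],[s,c]]); print(len(m),np.percentile(l,[1,3,50,97,99],axis=0),np.median(m[:,2]))
print(cv2.minAreaRect(m[:,:2].astype(np.float32)*1000))
f=q[(q[:,2]>.022)]; 
E
```

```text
654 [[-0.0409 -0.031 ]
 [-0.0393 -0.0296]
 [ 0.0185  0.0049]
 [ 0.0568  0.045 ]
 [ 0.0583  0.0584]] 0.012385607697865125
((521.282470703125, 109.17703247070312), (95.7196044921875, 183.34017944335938), 71.95761108398438)
```

```bash
python3 - <<'E'
from h import *
np.set_printoptions(precision=4,suppress=True,linewidth=150)
w=cloud(load('t5')); q=w[165:235,180:240].reshape(-1,3);c,s=np.cos(PYAW),np.sin(PYAW)
l=(q[:,:2]-[PX,PY])@np.array([[c,-s],[s,c]])
for y in np.arange(-.072,.074,.004):
    m=(abs(l[:,1]-y)<.002)&(l[:,0]>.0)&(l[:,0]<.055); print(round(y,3),m.sum(),np.nanmedian(q[m,2]) if m.sum() else None)
E
```

```text
-0.072 0 None
-0.068 0 None
-0.064 2 0.06849024900606504
-0.06 5 0.06817580615691307
-0.056 6 0.02893802499022064
-0.052 8 0.02559038892879387
-0.048 13 0.02596691086832662
-0.044 22 0.027345686225943907
-0.04 22 0.03120196154702762
-0.036 25 0.029835644178097687
-0.032 22 0.02315413766775306
-0.028 26 0.013147982568006488
-0.024 28 0.011672679478914316
-0.02 26 0.014177148763264119
-0.016 25 0.012495938208104638
-0.012 27 0.011635211437544623
-0.008 29 0.012879278422448112
-0.004 26 0.014188882621780525
0.0 26 0.013193976393633667
0.004 26 0.013018451808164
0.008 28 0.012321230368382024
0.012 27 0.011364180255297491
0.016 26 0.012526233161813043
0.02 27 0.013361021775290836
0.024 25 0.011966662610153916
0.028 27 0.012762682368777789
0.032 28 0.011611904974865552
0.036 36 0.024520497077364783
0.04 29 0.030714546173107437
0.044 26 0.030957512367437847
0.048 24 0.02654802023265564
0.052 27 0.02742460817565415
0.056 28 0.02568022433675729
0.06 62 0.03941058350986803
0.064 29 0.06967531900818691
0.068 3 0.06722788012297395
0.072 0 None
```

Request:
play_rows([
  [[4.5,1.6,0,0,0,0,1],[9,3.2,0,0,0,0,1],[13,4.5,0,0,0,0,1],[15,5.2,0,0,0,0,1],[15.1,5.2,0,0,0,0,1],[15.1,5.2,0,0,0,0,1],[15.1,5.2,0,0,0,0,1]],
])

```text
t: 7.7
eef_pos: [0.5273, 0.0961, 0.3475]
orientation: [-3.136, -0.001, 1.724]
contact_force: [-0.2, 0.2, -0.6]
grip_width: 0.136
```

```bash
python3 - <<'E'
from h import *
obs()
p=p2w(.02,0.0005,0);plan([p[0],p[1],.345],Rm=down(PYAW+np.pi/2))
snap('wrist','w6')
E
```

```text
{'t': 7.7, 'joints': [0.0514, 0.33, 1.7148, -0.0, 1.1023, -1.6727], 'eef_pos': [0.5273, 0.0961, 0.3475], 'orientation': [-3.1362, -0.0005, 1.7242], 'contact_force': [-0.2034, 0.2031, -0.5603], 'torque': [0.0312, 0.0382, -0.0034], 'grip_width': 0.1357}
shift cm [ 0.25 -0.04  0.26] rv [-0.0054 -0.0005 -0.0015] deg 0.3 dist 0.4
```

View pics/w6.png

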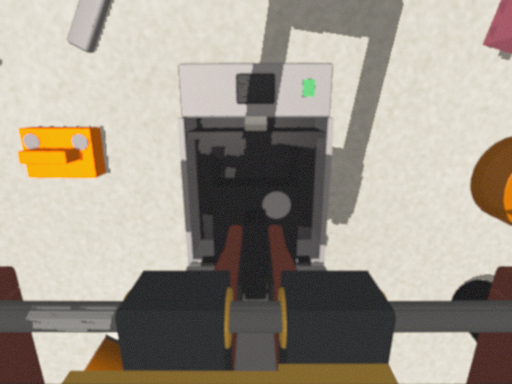

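Request:
play_rows([
  [[0.1,0,3,0,0,0,1],[0.1,0,6,0,0,0,1],[0.1,0,8,0,0,0,1],[0.1,0,9,0,0,0,1],[0.1,0,9,0,0,0,1],[0.1,0,9,0,0,0,1]],
])

```text
t: 8.35
eef_pos: [0.5267, 0.0979, 0.2585]
orientation: [-3.138, -0.001, 1.724]
contact_force: [0.6, -0.5, -1.2]
grip_width: 0.134
```

```bash
python3 - <<'E'
from h import *
obs()
p=p2w(.02,0.0005,0);plan([p[0],p[1],.223],Rm=down(PYAW+np.pi/2))
s=snap('wrist','w7'); snap('side','s7'); crop('s7',180,100,290,230,'s7c')
E
```

```text
{'t': 8.35, 'joints': [0.0547, 0.4483, 1.8007, 0.0007, 0.8968, -1.67], 'eef_pos': [0.5267, 0.0979, 0.2585], 'orientation': [-3.1376, -0.0009, 1.7242], 'contact_force': [0.5892, -0.5146, -1.2295], 'torque': [0.0906, -0.0372, 0.001], 'grip_width': 0.1336}
shift cm [ 0.07 -0.    3.55] rv [-0.004  -0.0009 -0.0015] deg 0.3 dist 3.6
scale 4
```

View pics/w7.png

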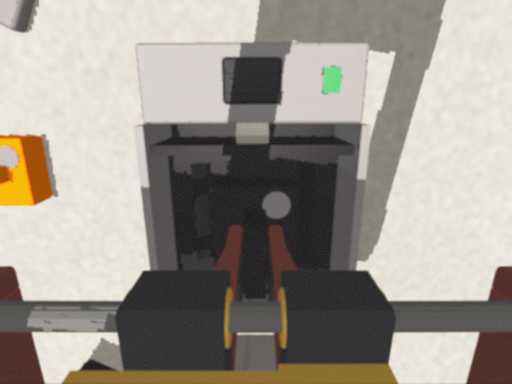

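View pics/s7c.png

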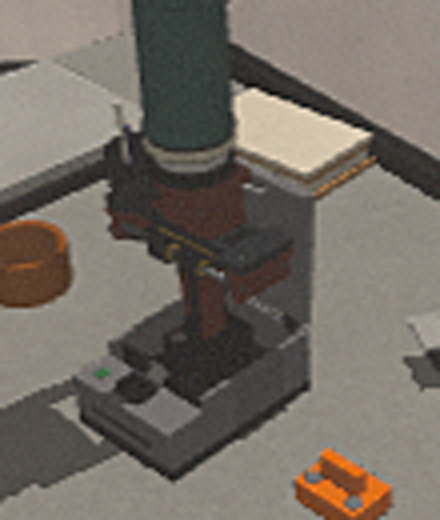

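```bash
python3 - <<'E'
from h import *
from scipy.optimize import least_squares
s=load('w7')
P=[((137.5,44),(-.09,.065,.056)),((366.5,43),(-.09,-.065,.056)),((252,80),(-.069,0,.067)),((138,122),(-.046,.065,.056)),((367,122),(-.046,-.065,.056))]
uv=np.array([a for a,_ in P]); X=np.array([b for _,b in P]); X[[0,1,3,4],1]*=-1 # image right = +y
def proj(p):
    c,sn=np.cos(p[2]),np.sin(p[2]); W=X@np.array([[c,sn,0],[-sn,c,0],[0,0,1]])+[p[0],p[1],0]
    return cv2.projectPoints(W,np.array(s['rvec'],float),np.array(s['tvec'],float),np.array(s['mtx']),np.array(s['D']))[0].reshape(-1,2)
r=least_squares(lambda p:(proj(p)-uv).ravel(),[PX,PY,PYAW]); print(r.x); print((proj(r.x)-uv).round(1))
c,sn=np.cos(r.x[2]),np.sin(r.x[2]); print('pocket',r.x[0]+.02*c,r.x[1]+.02*sn)
w=cloud(s); o=arm.get_obs(); Rt=R.from_euler('xyz',o['orientation']); t=Rt.inv().apply(w.reshape(-1,3)-o['eef_pos'])
m=t[(abs(t[:,0])<.04)&(abs(t[:,1])<.06)&(t[:,2]>.18)&(t[:,2]<.19)]
rc=cv2.minAreaRect(m[:,:2].astype(np.float32)*1000);print(rc, Rt.apply([rc[0][0]/1000,rc[0][1]/1000,.2])+o['eef_pos'])
E
```

```text
[0.5050766  0.09323209 0.15584687]
[[-4.7 -2.2]
 [ 4.8 -1.8]
 [ 0.1  0.9]
 [ 3.4  2.3]
 [-3.5  1.7]]
pocket 0.5248342089350498 0.0963364284227903
((-0.08609390258789062, -0.8355331420898438), (69.65217590332031, 50.115272521972656), 89.94779968261719) [0.52559826 0.09807616 0.05904241]
```

Request:
play_rows([
  [[-0.15,-0.03,0.6,0,0,0,1],[-0.15,-0.03,1.2,0,0,0,1],[-0.15,-0.03,1.6,0,0,0,1],[-0.15,-0.03,2.0,0,0,0,1],[-0.15,-0.03,2.0,0,0,0,1]],
])

```text
t: 8.95
eef_pos: [0.5258, 0.0969, 0.2372]
orientation: [-3.135, -0.001, 1.725]
contact_force: [-0.7, 0.2, -0.9]
grip_width: 0.133
```

Request:
play_rows([
  [[0,0,0.3,0,0,0,1],[0,0,0.6,0,0,0,1],[0,0,0.8,0,0,0,1],[0,0,0.8,0,0,0,1]],
])

```text
t: 9.35
eef_pos: [0.5259, 0.0969, 0.2296]
orientation: [-3.136, -0.001, 1.725]
contact_force: [-0.2, 0.7, -1.6]
grip_width: 0.135
```

Request:
play_rows([
  [[0,0,0.2,0,0,0,1],[0,0,0.4,0,0,0,1],[0,0,0.55,0,0,0,1],[0,0,0.55,0,0,0,1]],
])

```text
t: 9.75
eef_pos: [0.5259, 0.0969, 0.2242]
orientation: [-3.136, -0.001, 1.725]
contact_force: [-0.3, 0.2, -1.5]
grip_width: 0.135
```

Request:
play_rows([
  [[0,0,0.1,0,0,0,1],[0,0,0.15,0,0,0,1],[0,0,0.15,0,0,0,1]],
])

```text
t: 10.05
eef_pos: [0.526, 0.0969, 0.2229]
orientation: [-3.137, -0.001, 1.725]
contact_force: [-0.6, -0.1, -1.4]
grip_width: 0.135
```

Request:
play_rows([
  [[0,0,0.07,0,0,0,1],[0,0,0.15,0,0,0,1],[0,0,0.15,0,0,0,1]],
])

```text
t: 10.35
eef_pos: [0.526, 0.0969, 0.2224]
orientation: [-3.137, -0.001, 1.725]
contact_force: [-3.4, -0.5, 10.2]
grip_width: 0.135
```

Request:
play_rows([
  [[0,0,-0.1,0,0,0,1],[0,0,-0.1,0,0,0,0.6],[0,0,-0.1,0,0,0,0.6],[0,0,-0.1,0,0,0,0.6],[0,0,-0.1,0,0,0,0.6],[0,0,-1,0,0,0,0.6],[0,0,-4,0,0,0,0.6],[0,0,-9,0,0,0,0.6],[0,0,-14,0,0,0,0.6],[0,0,-14,0,0,0,0.6]],
])

```text
t: 11.35
eef_pos: [0.5293, 0.0971, 0.3686]
orientation: [3.134, 0.0, 1.725]
contact_force: [1.9, -0.2, -0.2]
grip_width: 0.4
```

```bash
python3 - <<'E'
from h import *
np.set_printoptions(precision=4,suppress=True)
obs(); s=snap('wrist','w8'); w=cloud(s)
q=w.reshape(-1,3); q=q[np.linalg.norm(q[:,:2]-[.526,.0965],axis=1)<.05]
for lo,hi in [(.033,.043),(.056,.068)]:
    m=q[(q[:,2]>lo)&(q[:,2]<hi)]; print(len(m),cv2.minAreaRect(m[:,:2].astype(np.float32)*1000),np.median(m[:,2]),np.percentile(m[:,2],[5,95]))
    A=np.c_[m[:,:2],np.ones(len(m))]; print(np.linalg.lstsq(A,m[:,2],rcond=None)[0])
E
```

```text
{'t': 11.35, 'joints': [0.0528, 0.3051, 1.6918, 0.0006, 1.1366, -1.6726], 'eef_pos': [0.5293, 0.0971, 0.3686], 'orientation': [3.1335, 0.0002, 1.7251], 'contact_force': [1.9015, -0.1617, -0.2114], 'torque': [0.0369, -0.0263, -0.016], 'grip_width': 0.3997}
2517 ((530.072021484375, 91.89239501953125), (84.42549896240234, 81.83869934082031), 26.892728805541992) 0.037295517730475396 [0.0361 0.0386]
[0.0001 0.0061 0.0367]
549 ((525.0761108398438, 97.29109191894531), (43.75141143798828, 11.665119171142578), 9.202309608459473) 0.061211338140058594 [0.0598 0.0623]
[0.0076 0.0067 0.0565]
```

View pics/w8.png

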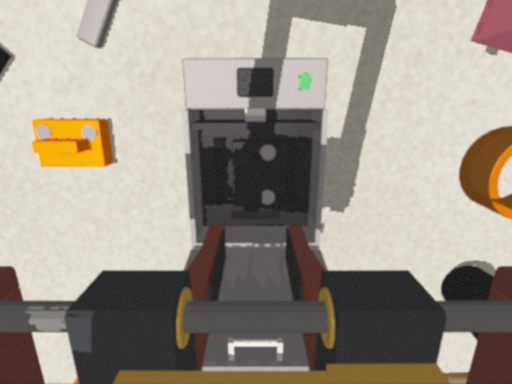

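Request:
play_rows([
  [[0,0,-4,0,0,0,1],[0,0,-7,0,0,0,1],[0,0,-7,0,0,0,1],[0,4,-7,0,0,0,1],[0,8,-7,0,0,0,1],[0,11.5,-7,0,0,0,1],[0,11.5,-7,0,0,0,1],[0,11.5,-7,0,0,0,1],[0,11.5,-7,0,0,0,1]],
])

```text
t: 12.3
eef_pos: [0.6394, 0.1144, 0.4293]
orientation: [-3.133, -0.001, 1.725]
contact_force: [0.2, 0.3, 0.1]
grip_width: 0.006
```

```bash
cat >> h.py <<'E'
def inprinter(o=None):
    o=o or arm.get_obs(); Rt=R.from_euler('xyz',o['orientation']); tip=np.array(o['eef_pos'])+Rt.apply([0,0,.182])
    c,s=np.cos(.1555),np.sin(.1555); d=tip[:2]-[.506,.0942]; print('tip in printer mm',np.round([1000*(c*d[0]+s*d[1]),1000*(-s*d[0]+c*d[1]),1000*tip[2]],1))
E
python3 - <<'E'
from h import *
o=obs(); inprinter(o); plan(o['eef_pos'],Rm=down(PYAW+np.pi/2))
snap('side','s9');crop('s9',180,80,300,230,'s9c')
E
```

```text
{'t': 12.3, 'joints': [0.0706, 0.4135, 1.3606, 0.0006, 1.3758, -1.6545], 'eef_pos': [0.6394, 0.1144, 0.4293], 'orientation': [-3.1333, -0.0013, 1.725], 'contact_force': [0.2098, 0.3328, 0.0771], 'torque': [0.0351, 0.0244, 0.0134], 'grip_width': 0.0057}
tip in printer mm [133.5  -0.5 247.3]
shift cm [0. 0. 0.] rv [-0.0083 -0.0013 -0.0007] deg 0.5 dist 0.0
scale 4
```

View pics/s9c.png

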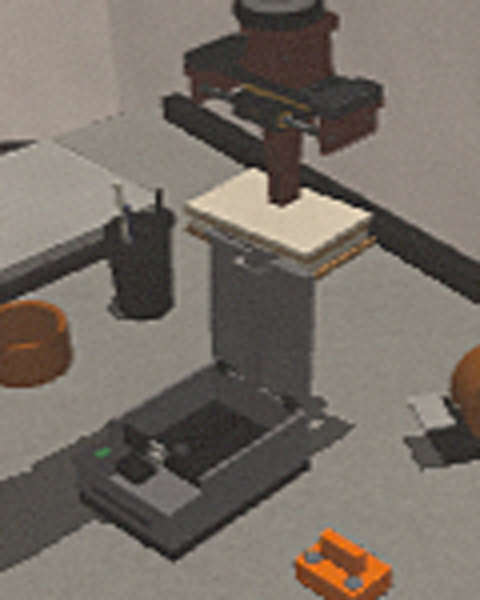

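Request:
play_rows([
  [[0,0.2,2,0,0,0,1],[0,0.2,4,0,0,0,1],[0,0.2,5,0,0,0,1],[0,0.2,5,0,0,0,1],[0,0.2,5,0,0,0,1]],
])

```text
t: 12.85
eef_pos: [0.6422, 0.1148, 0.3814]
orientation: [-3.137, -0.001, 1.725]
contact_force: [0.6, -0.3, 0.6]
grip_width: 0.006
```

```bash
python3 - <<'E'
from h import *
o=obs(); inprinter(o)
th0=[90,84,78,72,66,60,54,48,42,36,30,25,20,16,12,9,7]
for t in th0:
    a=np.radians(t); rc=np.interp(t,[7,30,90],[134,129,124])
    print(t,'x %.1f z %.1f'%(88-rc*np.cos(a)+6*np.sin(a)+10, 74+rc*np.sin(a)+6*np.cos(a)), 'edge gap mm %.1f'%(138*np.sin(a)))
E
```

```text
{'t': 12.85, 'joints': [0.0709, 0.4545, 1.415, 0.0007, 1.2767, -1.6542], 'eef_pos': [0.6422, 0.1148, 0.3814], 'orientation': [-3.137, -0.001, 1.7249], 'contact_force': [0.6414, -0.3123, 0.5598], 'torque': [0.0156, 0.0023, 0.0085], 'grip_width': 0.0056}
tip in printer mm [136.9  -0.6 199.4]
90 x 104.0 z 198.0 edge gap mm 138.0
84 x 91.0 z 198.4 edge gap mm 137.2
78 x 77.9 z 197.5 edge gap mm 135.0
72 x 64.9 z 195.2 edge gap mm 131.2
66 x 52.2 z 191.5 edge gap mm 126.1
60 x 39.9 z 186.6 edge gap mm 119.5
54 x 28.2 z 180.3 edge gap mm 111.6
48 x 17.1 z 172.8 edge gap mm 102.6
42 x 6.9 z 164.1 edge gap mm 92.3
36 x -2.4 z 154.4 edge gap mm 81.1
30 x -10.7 z 143.7 edge gap mm 69.0
25 x -17.4 z 134.4 edge gap mm 58.3
20 x -23.2 z 124.5 edge gap mm 47.2
16 x -27.3 z 116.2 edge gap mm 38.0
12 x -30.8 z 107.5 edge gap mm 28.7
9 x -33.0 z 100.8 edge gap mm 21.6
7 x -34.3 z 96.3 edge gap mm 16.8
```

Request:
play_rows([
  [[0,-1.8,0,0,0,0,1],[0,-2.5,0,0,0,0,1],[0,-3.3,0.1,0,0,0,1],[0,-4.0,0.1,0,0,0,1],[0,-4.6,0.1,0,0,0,1],[0,-5.3,0.1,0,0,0,1],[0,-5.9,0.2,0,0,0,1],[0,-6.5,0.3,0,0,0,1],[0,-7.2,0.45,0,0,0,1],[0,-7.8,0.6,0,0,0,1],[0,-8.5,0.8,0,0,0,1],[0,-8.5,0.8,0,0,0,1]],
])

```text
t: 14.05
eef_pos: [0.5572, 0.1016, 0.3728]
orientation: [-3.135, -0.001, 1.725]
contact_force: [1.8, -0.6, -0.2]
grip_width: 0.006
```

```bash
python3 - <<'E'
from h import *
o=obs(); inprinter(o); snap('side','s10');crop('s10',180,80,300,230,'s10c')
E
```

```text
{'t': 14.05, 'joints': [0.0583, 0.3438, 1.6201, 0.0005, 1.1843, -1.6668], 'eef_pos': [0.5572, 0.1016, 0.3728], 'orientation': [-3.1351, -0.0011, 1.7249], 'contact_force': [1.8483, -0.555, -0.2029], 'torque': [0.0506, -0.2657, 0.0158], 'grip_width': 0.0056}
tip in printer mm [ 50.6  -0.4 190.8]
scale 4
```

View pics/s10c.png

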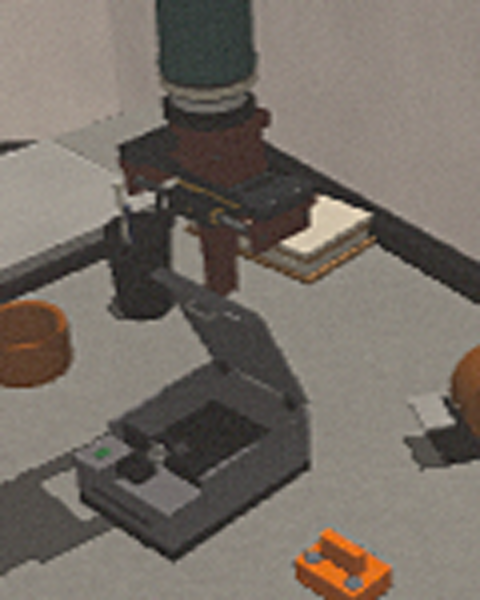

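Request:
play_rows([
  [[0,-0.5,0.2,0,0,0,1],[0,-1.1,0.45,0,0,0,1],[0,-1.7,0.75,0,0,0,1],[0,-2.3,1.1,0,0,0,1],[0,-2.85,1.45,0,0,0,1],[0,-3.4,1.8,0,0,0,1],[0,-3.9,2.25,0,0,0,1],[0,-4.4,2.7,0,0,0,1],[0,-4.9,3.2,0,0,0,1],[0,-5.35,3.65,0,0,0,1],[0,-5.75,4.2,0,0,0,1],[0,-6.2,4.75,0,0,0,1]],
])

```text
t: 15.3
eef_pos: [0.4967, 0.0922, 0.3257]
orientation: [-3.137, -0.001, 1.725]
contact_force: [2.9, 0.0, 1.4]
grip_width: 0.01
```

```bash
python3 - <<'E'
from h import *
o=obs(); inprinter(o)
E
```

```text
{'t': 15.3, 'joints': [0.0466, 0.3166, 1.8039, 0.0006, 1.0255, -1.6787], 'eef_pos': [0.4967, 0.0922, 0.3257], 'orientation': [-3.1373, -0.001, 1.7249], 'contact_force': [2.9313, 0.0172, 1.4277], 'torque': [0.1057, -0.5326, -0.0047], 'grip_width': 0.0095}
tip in printer mm [-10.2  -0.3 143.7]
```

```bash
python3 - <<'E'
from h import *
snap('side','s11');crop('s11',180,80,300,230,'s11c')
E
```

```text
scale 4
```

View pics/s11c.png

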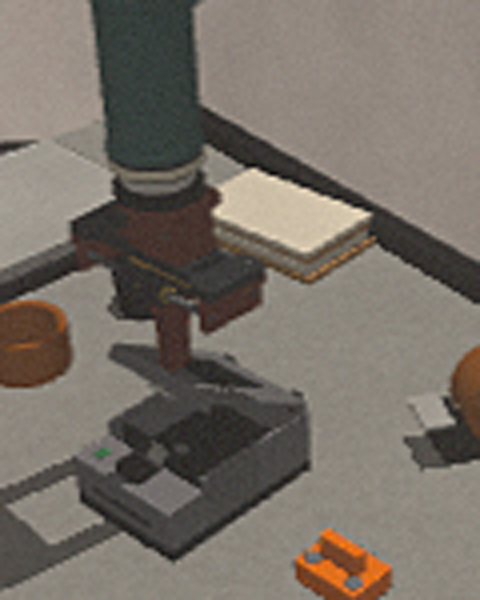

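Request:
play_rows([
  [[0,-0.35,0.47,0,0,0,1],[0,-0.7,0.93,0,0,0,1],[0,-1.0,1.42,0,0,0,1],[0,-1.27,1.92,0,0,0,1],[0,-1.5,2.37,0,0,0,1],[0,-1.7,2.77,0,0,0,1],[0,-1.9,3.17,0,0,0,1],[0,-2.05,3.62,0,0,0,1],[0,-2.15,3.97,0,0,0,1],[0,-2.25,4.27,0,0,0,1],[0,-2.35,4.6,0,0,0,1],[0,-2.35,4.6,0,0,0,1]],
])

```text
t: 16.55
eef_pos: [0.4731, 0.0886, 0.2797]
orientation: [-3.136, -0.001, 1.725]
contact_force: [2.4, -0.0, 3.5]
grip_width: 0.005
```

```bash
python3 - <<'E'
from h import *
o=obs(); inprinter(o)
E
```

```text
{'t': 16.55, 'joints': [0.0414, 0.3541, 1.8994, 0.0006, 0.894, -1.6839], 'eef_pos': [0.4731, 0.0886, 0.2797], 'orientation': [-3.1357, -0.0011, 1.7249], 'contact_force': [2.3833, -0.0029, 3.4841], 'torque': [0.0291, -0.384, -0.0137], 'grip_width': 0.0046}
tip in printer mm [-34.4  -0.2  97.7]
```

Now straight down in small steps, watching the force.

Request:
play_rows([
  [[0,-0.05,0.25,0,0,0,1],[0,-0.05,0.5,0,0,0,1],[0,-0.05,0.75,0,0,0,1],[0,-0.05,0.75,0,0,0,1]],
])

```text
t: 16.95
eef_pos: [0.4723, 0.0885, 0.2723]
orientation: [-3.135, -0.001, 1.725]
contact_force: [-1.4, -0.4, 4.9]
grip_width: 0.005
```

Request:
play_rows([
  [[0,0,0.2,0,0,0,1],[0,0,0.4,0,0,0,1],[0,0,0.4,0,0,0,1]],
])

```text
t: 17.25
eef_pos: [0.472, 0.0885, 0.2683]
orientation: [-3.134, -0.001, 1.725]
contact_force: [-0.7, -0.9, 4.7]
grip_width: 0.006
```

Request:
play_rows([
  [[0,0,0.15,0,0,0,1],[0,0,0.3,0,0,0,1],[0,0,0.3,0,0,0,1]],
])

```text
t: 17.55
eef_pos: [0.4722, 0.0886, 0.265]
orientation: [-3.135, -0.001, 1.725]
contact_force: [-0.2, -0.1, -0.4]
grip_width: 0.005
```

Request:
play_rows([
  [[0,0,0.1,0,0,0,1],[0,0,0.2,0,0,0,1],[0,0,0.2,0,0,0,1]],
])

```text
t: 17.85
eef_pos: [0.4728, 0.0886, 0.2634]
orientation: [-3.136, -0.001, 1.725]
contact_force: [0.2, 0.1, 0.4]
grip_width: 0.007
```

Request:
play_rows([
  [[0,0,0.1,0,0,0,1],[0,0,0.1,0,0,0,1]],
])

```text
t: 18.05
eef_pos: [0.4728, 0.0886, 0.2627]
orientation: [-3.137, -0.001, 1.725]
contact_force: [-1.4, -0.4, 3.6]
grip_width: 0.003
```

```bash
python3 - <<'E'
from h import *
o=obs(); inprinter(o);snap('side','s12');crop('s12',180,130,280,230,'s12c')
E
```

```text
{'t': 18.05, 'joints': [0.0413, 0.381, 1.9157, 0.0007, 0.8501, -1.684], 'eef_pos': [0.4728, 0.0886, 0.2627], 'orientation': [-3.1365, -0.0011, 1.7249], 'contact_force': [-1.3557, -0.388, 3.5539], 'torque': [0.0258, 0.2256, 0.0037], 'grip_width': 0.0032}
tip in printer mm [-34.6  -0.2  80.7]
scale 6
```

View pics/s12c.png

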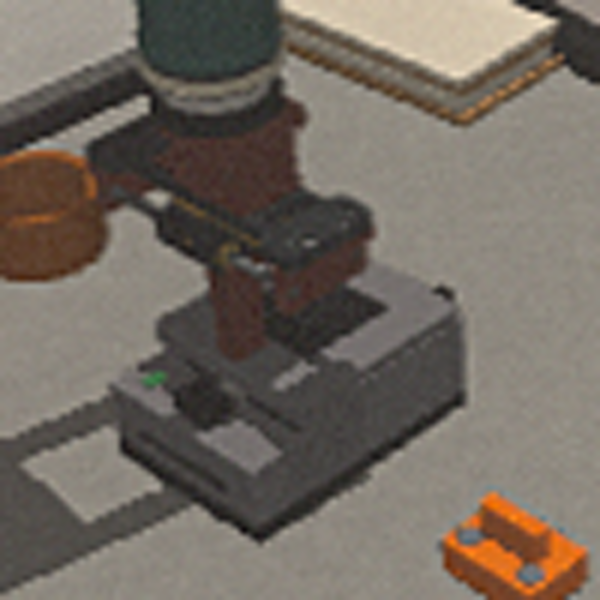

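Nearly shut (tip at about 80.7 mm, 3.6 N). I'll continue in half-millimetre steps.

Request:
play_rows([
  [[0,0,0.05,0,0,0,1],[0,0,0.05,0,0,0,1]],
])

```text
t: 18.3
eef_pos: [0.4727, 0.0886, 0.2622]
orientation: [-3.137, -0.001, 1.725]
contact_force: [-1.5, -0.1, 3.6]
grip_width: 0.001
```

Request:
play_rows([
  [[0,0,0.04,0,0,0,1],[0,0,0.04,0,0,0,1]],
])

```text
t: 18.5
eef_pos: [0.4728, 0.0886, 0.2619]
orientation: [-3.137, -0.001, 1.725]
contact_force: [-1.8, 0.3, 7.4]
grip_width: 0.002
```

Request:
play_rows([
  [[0,0,0.04,0,0,0,1],[0,0,0.04,0,0,0,1]],
])

```text
t: 18.7
eef_pos: [0.4727, 0.0886, 0.2616]
orientation: [-3.137, -0.001, 1.725]
contact_force: [-2.9, -0.8, 8.4]
grip_width: 0.008
```

Request:
play_rows([
  [[0,0,0.04,0,0,0,1],[0,0,0.04,0,0,0,1]],
])

```text
t: 18.9
eef_pos: [0.4727, 0.0886, 0.2613]
orientation: [-3.137, -0.001, 1.725]
contact_force: [-2.8, -0.1, 9.0]
grip_width: 0.005
```

Request:
play_rows([
  [[0,0,0.05,0,0,0,1],[0,0,0.05,0,0,0,1]],
])

```text
t: 19.1
eef_pos: [0.4727, 0.0886, 0.261]
orientation: [-3.137, -0.001, 1.725]
contact_force: [-3.8, -0.4, 11.3]
grip_width: 0.005
```

Request:
play_rows([
  [[0,0,0.04,0,0,0,1],[0,0,0.04,0,0,0,1]],
])

```text
t: 19.3
eef_pos: [0.4727, 0.0886, 0.2607]
orientation: [-3.137, -0.001, 1.725]
contact_force: [-3.4, -0.3, 12.9]
grip_width: 0.003
```

Request:
play_rows([
  [[0,0,-0.1,0,0,0,1],[0,0,-0.25,0,0,0,1],[0,0,-0.4,0,0,0,1],[0,0,-0.5,0,0,0,1],[0,0,-0.5,0,0,0,1]],
])

```text
t: 19.8
eef_pos: [0.473, 0.0886, 0.265]
orientation: [-3.137, -0.001, 1.725]
contact_force: [0.4, -0.3, 0.0]
grip_width: 0.004
```

Request:
play_rows([
  [[0,0,-0.5,0,0,0,1],[0,0,-1,0,0,0,1],[0,0,-1.5,0,0,0,1],[0,0,-1.5,0,0,0,1]],
])

```text
t: 20.2
eef_pos: [0.4733, 0.0886, 0.2809]
orientation: [-3.138, -0.001, 1.725]
contact_force: [-0.0, -0.2, -0.0]
grip_width: 0.002
```

```bash
python3 - <<'E'
from h import *
o=obs(); inprinter(o);snap('side','s13');crop('s13',180,130,280,230,'s13c')
E
```

```text
{'t': 20.2, 'joints': [0.0413, 0.3519, 1.8989, 0.0006, 0.8941, -1.6841], 'eef_pos': [0.4733, 0.0886, 0.2809], 'orientation': [-3.1384, -0.0009, 1.725], 'contact_force': [-0.0118, -0.2142, -0.0347], 'torque': [0.032, -0.0238, -0.0231], 'grip_width': 0.0022}
tip in printer mm [-33.7  -0.3  98.9]
scale 6
```

View pics/s13c.png

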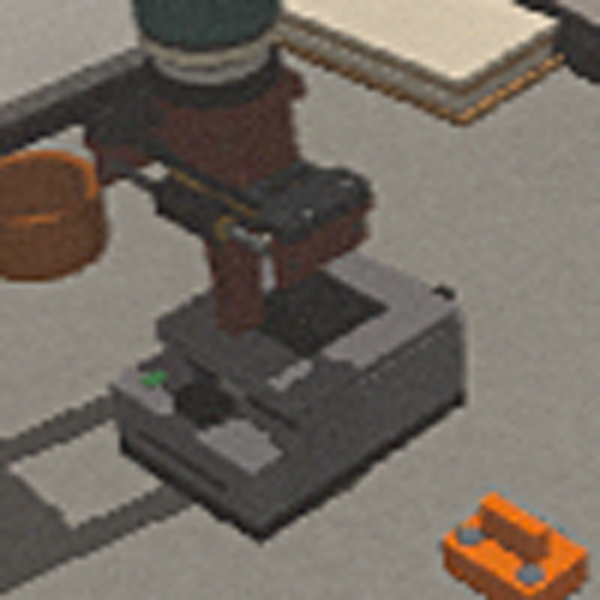

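The lid stays shut and the tip reads no force. I'll back well away and check from above.

Request:
play_rows([
  [[0,0,-4,0,0,0,1],[0,0,-8,0,0,0,1],[0,0,-12,0,0,0,1],[-4,0,-12,0,0,0,1],[-8,0,-12,0,0,0,1],[-12,0,-12,0,0,0,1],[-16,0,-12,0,0,0,1],[-20,0,-12,0,0,0,1],[-20,0,-12,0,0,0,1],[-20,0,-12,0,0,0,1]],
])

```text
t: 21.25
eef_pos: [0.504, -0.1097, 0.3995]
orientation: [-3.136, -0.002, 1.723]
contact_force: [0.0, 0.4, -0.4]
grip_width: 0.007
```

```bash
python3 - <<'E'
from h import *
o=obs(); s=snap('top','t14'); crop('t14',170,130,350,260,'t14c'); w=cloud(s)
q=w[155:240,175:245].reshape(-1,3);c,sn=np.cos(.1555),np.sin(.1555)
l=(q[:,:2]-[.506,.0945])@np.array([[c,-sn],[sn,c]])
for x in (-.04,-.02,.01,.04,.07):
    m=(abs(l[:,0]-x)<.006)&(abs(l[:,1])<.055); print(x,m.sum(),np.nanmedian(q[m,2]))
E
```

```text
{'t': 21.25, 'joints': [-0.3478, 0.2447, 1.6937, -0.001, 1.2088, -2.0701], 'eef_pos': [0.504, -0.1097, 0.3995], 'orientation': [-3.1361, -0.0019, 1.7226], 'contact_force': [0.0337, 0.385, -0.3772], 'torque': [0.0641, 0.0255, -0.0027], 'grip_width': 0.007}
scale 4
-0.04 181 0.08183254749784975
-0.02 183 0.08173075474169976
0.01 179 0.08149599320906774
0.04 173 0.0817218877342361
0.07 177 0.08097201866427163
```

View pics/t14c.png

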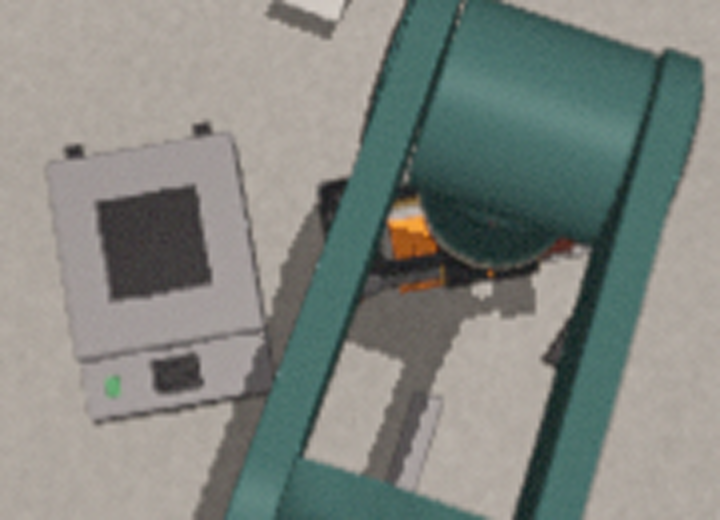

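Lid flat at about 81 mm, the same as its shut height at the start, and the arm is clear of everything. Handing in.

```bash
python3 - <<'E'
from h import *
print(arm.job_done())
E
```

```text
the job is handed in; nothing more can be done
None
```

The label printer is loaded and its lid is shut. I handed the job in at about 21 s.

- **Button:** I pressed it to about 7 N and the side view showed the lid standing open.
- **Cartridge:** I took the wide black one by its fin (case measured 70 x 50 mm) and lowered it into the pocket. It touched the pocket floor at about 10 N and I let go. Afterwards it sat level, with the case top at 37 mm and the fin top at 61 mm; 38 and 62 mm were expected.
- **Lid:** I pushed it down from behind, with at most about 13 N measured. It stayed shut after release with no force on the tool. From above it is flat at about 81 mm, its height before opening.

**Checks that disagreed or were incomplete:**
- The cameras differed by up to 4 mm on the cartridge and about 3 mm on the printer. I took values in between and corrected the position from the wrist view before lowering the cartridge.
- I did not feel a distinct click. The force dropped to zero about 3 mm above shut, then rose to 13 N on the buffers.
- In the last top view the arm hid the narrow cartridge and part of the orange one. I felt no contact with either, and the last wrist views showed the orange one in place.

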